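Charge the glaze mill with grinding balls and set its speed

TASK

Bring the steel pan across the mill's platform by its handle or by pushing, until it stands centred under the ball spout, then slide the chute gate open so that all five grinding balls run into the pan, and slide the gate fully shut again. Finally slide the speed fader on the control box until the white line on its grip is level with the steel pointer beside the track. Leave the pan standing under the spout with all the balls in it, and do not disturb the mug, the wooden rib or the bowl.

Things in the scene. Friction and masses are not known exactly. Their poses are not given: they have to be found in the camera images.
- mill: Grey shaker mill, fixed. Origin on the table under the spout; x away from its front, y to its left, z up. Its flat black platform spans x -105 to 105, y -185 to 145 mm, top 30 mm high, with a thin metal circle (96 mm) marking the pan's place. A grey post stands under the chute at y 110 to 140 mm.
- stand (a point): Point on the platform's top, straight below the spout, where the centre of the pan's underside belongs; axes as the mill.
- spout (a point): Centre of the spout's open bottom, 93 mm above the platform. The spout is a steel square tube, 36 x 44 mm outside, from 123 to 170 mm above the table. A steel chute, 36 mm wide, slopes down to it along the mill's y at x = 0, from y = 165 mm (its top edge 205 mm high); it holds the balls in a row behind the gate, which crosses it at y = 30 mm.
- gate (a joint): Position of the chute gate in m: 0 fully shut, 0.038 fully open (end stops at both); it slides towards the mill's front (the mill's -x) to open, and stays where left. Balls (24 mm) pass from about 0.026.
- gate_top (a point): Centre of the top of the gate's upright black tab, 211 mm above the table. The tab measures 14 mm along the slide direction (mill x), 24 mm across, and stands 34 mm high above a thin 26 mm wide plate; the chute's walls beside it end 170 mm above the table at the spout and about 176 mm high 40 mm uphill.
- pan: Loose small steel pan standing on the platform, 92 mm outside diameter, 55 mm high, wall 4 mm, floor 5 mm (domed up 6 mm in its middle), with one straight handle. Origin: centre of its underside; z up; the handle points along its -x.
- pan_grip (a point): Grip point on the pan's handle, 115 mm from the pan's centre, 46 mm above its underside. The handle is a level bar 14 mm wide and 8 mm thick that runs from 42 to 160 mm from the centre.
- control: Grey control box, fixed, 210 (x) x 110 (y) mm, 45 mm high, with a metal track 40 mm wide and 6 mm high along x in the middle of its top. Origin: centre of its underside.
- fader (a joint): Position of the speed fader in m, 0 to 0.12, growing towards the box's +x (away from the robot); stays where left.
- fader_top (a point): Centre of the top of the fader's black grip, on its white line, 87 mm above the table. The grip measures 20 mm along the track, 28 mm across and stands 36 mm above the track.
- pointer: Fixed small steel pointer on top of the control box, on the +y side of the track, 12 mm wide, 10 mm high; its tip points at the track (its -y) about 28 mm from the track's middle. Origin near the tip, on the box's top; its x runs along the track and its x = 0 is the mark.
- ball0: White ceramic grinding ball, 24 mm diameter, 18 g; number 1 in the row behind the gate. Origin: its centre.
- ball1: White ceramic grinding ball, 24 mm diameter, 18 g; number 2 in the row behind the gate. Origin: its centre.
- ball2: White ceramic grinding ball, 24 mm diameter, 18 g; number 3 in the row behind the gate. Origin: its centre.
- ball3: White ceramic grinding ball, 24 mm diameter, 18 g; number 4 in the row behind the gate. Origin: its centre.
- ball4: White ceramic grinding ball, 24 mm diameter, 18 g; number 5 in the row behind the gate. Origin: its centre.
- mug: Bystander: white mug, 76 mm wide, 90 mm high, with a handle. Origin: centre of its underside.
- rib: Bystander: flat wooden potter's rib, 45 x 90 mm (x, y), 12 mm thick, lying flat. Origin: centre of its underside.
- bowl: Bystander: steel bowl, 130 mm wide, 60 mm high. Origin: centre of its underside.
Things that resemble listed ones, but are neither listed nor needed, are in the scene too. Leave any green look-alike of the pan alone. Of the things that look like the control, take the one that is nearest to the robot's base at the start.

How it is judged:
On the way, in this order (a step that is already met when the one before it is completed fails the run):
1. the pan stands under the spout, its centre within 25 mm of the spout's axis, while the gate is still shut (horizontal distance between pan and stand below 0.025 m and z of pan in the frame of stand below 0.006 m and angle between pan's own z axis and vertical below 0.1 rad and value of joint gate below 0.015 m), for 0.2 s.
2. all five balls are in the pan (horizontal distance between each of ball0, ball1, ball2, ball3, ball4 and pan below 0.044 m and z of ball0 in the frame of pan between 0.005 and 0.058 m and z of ball1 in the frame of pan between 0.005 and 0.058 m and z of ball2 in the frame of pan between 0.005 and 0.058 m and z of ball3 in the frame of pan between 0.005 and 0.058 m and z of ball4 in the frame of pan between 0.005 and 0.058 m), for 0.1 s.
3. with the gate shut again, the fader's line is level with the pointer (x of fader_top in the frame of pointer between -0.005 and 0.005 m and value of joint gate below 0.005 m), for 0.2 s.
At the end, for the whole second after the job is handed in: The pan stands upright and still on the platform with its centre within 25 mm of the spout's axis, all five balls lie in it, the gate is shut (within 5 mm), and the white line on the fader's grip is level with the pointer (within 5 mm along the track) (all of step 2 and all of step 3 and horizontal distance between pan and stand below 0.025 m and z of pan in the frame of stand below 0.006 m and angle between pan's own z axis and vertical below 0.1 rad and linear speed of pan below 0.02 m/s); the robot touches nothing.
It fails at once if the mug is moved by more than 30 mm (distance of mug from where it was at the start of the episode above 0.03 m).
It fails at once if the rib is moved by more than 30 mm (distance of rib from where it was at the start of the episode above 0.03 m).
It fails at once if the bowl is moved by more than 30 mm (distance of bowl from where it was at the start of the episode above 0.03 m).
It also fails if it takes over 56 s, if anything falls off the work surface, if the arm or the gripper's body presses on something with over 40 N, if the wrist force passes 120 N, or if a joint passes its speed limit or range.

ROBOT

A 6-joint arm with a two-finger parallel gripper is mounted at the origin on the work surface. World frame = base frame: x ahead of the robot, y to its left, z up, the work surface at z = 0. Lengths are in m, angles in rad, forces in N, time in s.
With the tool pointing down it reaches from about 0.25 to 0.775 m from the base axis. Payload 4 kg.
Tool frame: the origin (TCP) lies midway between the tips of the shut fingers; the grasp point (between the pads) lies 19 mm behind it; z points along the fingers, y is the line along which they close (so a half turn about z gives the same grasp; the last joint's range is limited). The gripper opens to 94 mm and grips with 3 to 60 N. Pads are 16 mm wide; open, the fingers measure 119 mm over their backs; the gripper's body (75 mm by 177 mm) begins 78 mm behind the grasp point.
Start: joints at [-1.446, 0.087, 1.371, -0, 1.684, -0.103], TCP at [0.124, -0.536, 0.206] pointing down, gripper open.
Joint ranges: [-3.1, 3.1], [-0.76, 2.03], [0.27, 2.55], [-1.08, 4.22], [0.17, 2.65], [-2.57, 2.57]. Speed limits (rad/s): [2.79, 2.79, 3.14, 3.14, 3.14, 3.14].

INTERFACE

Orientations are given as [roll, pitch, yaw] about the fixed x, y, z axes, in that order (R = Rz(yaw) Ry(pitch) Rx(roll)).
In Python, from bench import robot gives the robot as it stands. The module is installed in compiled form; this text tells all that it offers.
- The arm moves only by the tool arm_command, never from a script. Its argument "targets" is a list of rows, each a list of 4 numbers: the shift along the world's x, y, z as a fraction of full scale, then the turn about the world's z as a fraction of full scale. A call has 1 to 8 rows; each row is the pose to reach, as a shift and turn from the pose commanded when the call began; what a row does not reach only later rows make up. Full scale, the value 1, is 0.5 m for a shift and 120 degrees for a turn. A row lasts 1/12 s, in which the tool goes at most 41.7 mm and 7.16 degrees, less where a joint would pass 70% of its speed; a pose out of reach is approached as far as the arm can. A call with a number of a shift or a turn outside -1 to 1 is refused whole. A call with a gripper value outside its range is refused whole. "claw" is the closure, from 0 (fully open) to 1 (shut), set as the call begins (left out, the last holds). The fingers move at their own pace and stop on an object; the grip force is fixed at half the most. Time passes only in rows, so rows that repeat a pose let the fingers close. It gives the time, the measured TCP pose, the force, the opening and the grip force at its end, in the units of the state.
- robot.get_obs(): the state, without advancing time (a new reading comes with each control period).
- robot.snapshot(name): name is "scene" or "side" or "wrist"; returns the picture (420x560x3 uint8, red, green, blue); there is no depth.
- robot.camera_info(name): a dict with "vfov" (degrees; the focal length in pixels is half the picture's height over the tangent of half this angle, whatever the lens; pixels are square), "cx", "cy" (the principal point, pixels), "extrinsics" (4x4, takes a point from camera to world coordinates); the wrist camera has in their place "T_tool_cam" (4x4, takes a point from camera to tool coordinates, whose origin is the TCP and whose axes are the flange's). Camera axes: x right, y up, looking along -z (the intrinsics and any distortion apply to the point x, -y, -z); pixel columns grow to the right and rows downward; lengths in m; the calibration is good to about 2 mm. The wrist camera is an equidistant fisheye: a pixel r from the principal point sees the ray r / f radians off the axis. A picture is of the moment at which its call begins: read the wrist's pose just before it. camera_info takes no time and is no camera call.
- robot.close_job(): hands the job in; it is judged then, once.
The state is a dict: "time": time; "joint_positions": joint angles; "qvel": joint speeds; "joint_torque": joint torques, N m; "tool_pos": TCP position; "ee_rot": TCP orientation; "wrist_force": force on the tool from outside, world axes, zero at the start; "wrist_torque": the same for the moment, N m; "width": finger opening in m; "finger_force": force on a finger pad.
Only numpy, scipy, OpenCV 4.12 (cv2) and the standard library are available. Lean on these libraries where they do the work, as an engineer would, in place of code of your own. Each camera call takes 0.05 s, during which the arm holds its last target. There are 200 camera calls.

## Working session

There is one attempt and no reset: what is moved stays moved. The work goes in short steps, Python scripts to look and compute and a tool call to move; the robot and the scene stay as the last step left them, time stands still between calls to the robot, and variables do not carry over. Pictures are saved under pics/ and viewed, at most 10 in all, crops included, and the job is handed in when it is done.

Besides the shell and the picture viewer there is one more tool, called after "Emit:" by a JSON object that holds its "fn" and its "kwargs". arm_command: Moves the arm, as the interface text tells. Shift numbers are shares of 0.5 m and turn numbers shares of 120 degrees, none past 1 either way. Its arguments: {"type":"object","properties":{"targets":{"type":"array"},"claw":{"type":"number"}},"required":["targets"]}

```bash
mkdir -p pics
python3 - <<'E'
from bench import robot
import cv2,json
for n in("scene","side","wrist"):
    cv2.imwrite(f"pics/{n}0.png",robot.snapshot(n)[:,:,::-1])
    i=robot.camera_info(n);print(n,{k:(v.tolist() if hasattr(v,'tolist') else v) for k,v in i.items()})
o=robot.get_obs();print(o)
a=cv2.imread("pics/scene0.png")
cv2.imwrite("pics/scene0b.png",cv2.resize(a,(800,600),interpolation=cv2.INTER_CUBIC))
a=cv2.imread("pics/side0.png")
cv2.imwrite("pics/side0b.png",cv2.resize(a,(800,600),interpolation=cv2.INTER_CUBIC))
E
```

```text
scene {'vfov': 54.184707462611364, 'cx': 271.7061905681562, 'cy': 207.83285414033168, 'extrinsics': [[-0.48147164847957996, -0.7222432068268577, 0.4965378151790784, 1.0885720651964956], [0.8763821666210007, -0.3890876980295444, 0.28383985144928264, 0.2291713455088305], [-0.011804649043341777, 0.5718177274573839, 0.8202957617996307, 1.034586453653171], [0.0, 0.0, 0.0, 1.0]]}
side {'vfov': 45.7023022426864, 'cx': 283.0724936593396, 'cy': 220.17133704292215, 'extrinsics': [[-0.73761648399715, 0.4364285477767526, -0.5152203850986067, -0.1295884735488564], [-0.6751041297608005, -0.4625471479433366, 0.574703880193441, 0.6976380249043331], [0.012503460144860083, 0.7717384651648248, 0.6358171158984681, 0.9820910093405991], [0.0, 0.0, 0.0, 1.0]]}
wrist {'vfov': 65.70646984690485, 'cx': 280.27520005324845, 'cy': 203.87921648915534, 'T_tool_cam': [[1.114999678363772e-05, 0.9633976884577207, 0.26807628345304463, 0.07857394738598113], [0.9999998816206893, 0.00011966401598761737, -0.0004716345296537733, -0.0005323307633989804], [-0.0004864507003343263, 0.26807625697708254, -0.9633975730771137, -0.17924163546629954], [0.0, 0.0, 0.0, 1.0]]}
{'time': 0.15, 'joint_positions': array([-1.44609015e+00,  8.77800561e-02,  1.37187851e+00,  1.79986270e-05,
        1.68360527e+00, -1.03065959e-01]), 'qvel': array([-0.00169685, -0.00178527, -0.00539411,  0.00157064,  0.00038026,
        0.00090197]), 'joint_torque': array([ 1.10246954e-03, -3.40641260e+01, -3.02793574e+01,  7.18594738e-02,
        3.05010332e-02, -1.19688516e-04]), 'tool_pos': array([ 0.12416221, -0.53537563,  0.20459039]), 'ee_rot': array([-3.13993218e+00, -1.89729934e-04,  2.27773989e-01]), 'wrist_force': array([-0.84220019, -0.42481643,  0.46792354]), 'wrist_torque': array([ 0.0271765 ,  0.01738087, -0.04851122]), 'finger_force': 0.0, 'width': 0.09413420126729598}
```

View pics/scene0b.png

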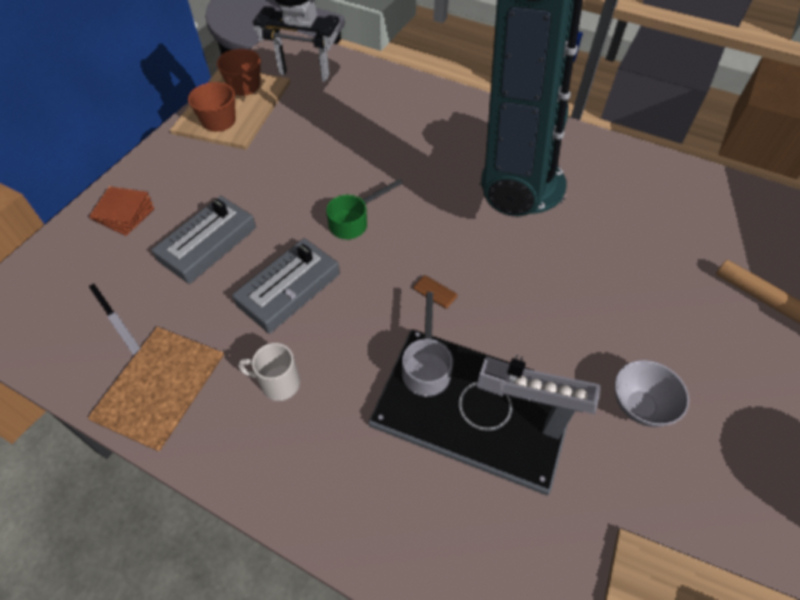

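View pics/side0b.png

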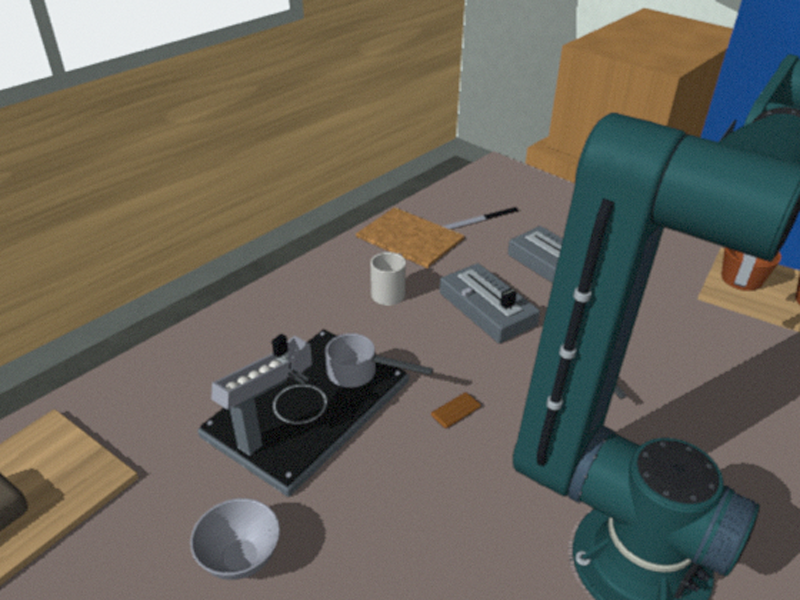

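Run:
```python
import cv2,numpy as np
a=cv2.imread("pics/scene0.png");b=cv2.imread("pics/side0.png")
def crop(im,x,y,w,h,s):return cv2.resize(im[y:y+h,x:x+w],None,fx=s,fy=s,interpolation=cv2.INTER_CUBIC)
cv2.imwrite("pics/c1.png",crop(a,250,200,200,150,4))
t=np.vstack([crop(a,150,160,100,75,4),crop(b,300,175,100,75,4)])
u=crop(b,130,215,100,150,4)
cv2.imwrite("pics/c2.png",np.hstack([t,u]))
```

```text
(no output)
```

View pics/c1.png

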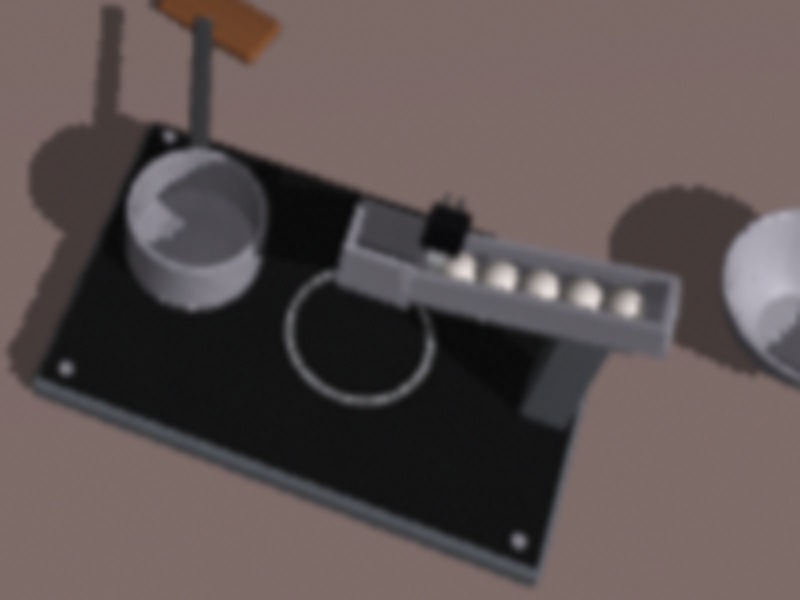

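View pics/c2.png

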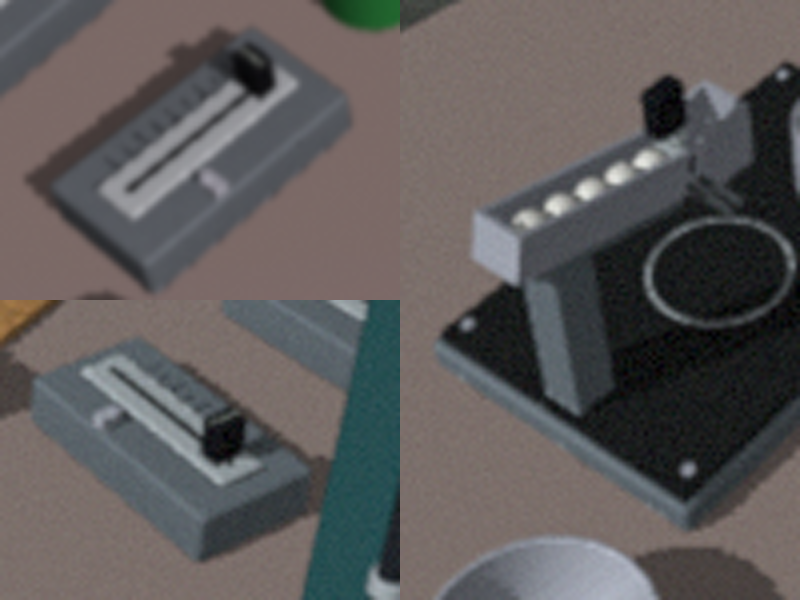

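```bash
cat > h.py <<'E'
from bench import robot
import numpy as np
def ray(n,u,v):
    i=robot.camera_info(n);T=np.array(i['extrinsics']);f=210/np.tan(np.radians(i['vfov']/2))
    return T[:3,3],T[:3,:3]@np.array([(u-i['cx'])/f,-(v-i['cy'])/f,-1])
def at(n,u,v,z):
    o,d=ray(n,u,v);return (o+d*(z-o[2])/d[2])
def tri(a,b):
    A=[];y=[]
    for n,u,v in(("scene",*a),("side",*b)):
        o,d=ray(n,u,v);d=d/np.linalg.norm(d);P=np.eye(3)-np.outer(d,d);A.append(P);y.append(P@o)
    return np.linalg.lstsq(np.vstack(A),np.hstack(y),rcond=None)[0]
def proj(n,p):
    i=robot.camera_info(n);T=np.array(i['extrinsics']);f=210/np.tan(np.radians(i['vfov']/2))
    q=T[:3,:3].T@(np.asarray(p)-T[:3,3]);return np.array([i['cx']-f*q[0]/q[2],i['cy']+f*q[1]/q[2]])
E
python3 - <<'E'
from h import *
np.set_printoptions(precision=4,suppress=True)
A=lambda x,y:(250+x/4-.375,200+y/4-.375)
B=lambda x,y:(130+(x-400)/4-.375,215+y/4-.375)
C=lambda x,y:(150+x/4-.375,160+y/4-.375)
D=lambda x,y:(300+x/4-.375,175+(y-300)/4-.375)
print("circle",at("scene",*A(360,336),.03),at("side",*B(720,272),.03))
for p in((169,137),(66,368),(518,540),(150,126),(38,383),(540,572)):print("scr/cor",at("scene",*A(*p),.03))
for p in((467,324),(687,469),(783,74),(437,338),(687,505)):print("side",at("side",*B(*p),.03))
print("rim",at("scene",*A(197,208),.085)); print("handle tip",at("scene",*A(204,20),.08),"root",at("scene",*A(201,145),.08))
print("tab",tri(A(447,208),B(660,85)),at("scene",*A(447,208),.211),at("side",*B(660,85),.211))
for p in((52,188),(152,272),(350,100),(252,28)):print("box",at("scene",*C(*p),.045))
for p in((35,380),(138,338),(305,465),(200,525)):print("box s",at("side",*D(*p),.045))
print("grip",tri(C(253,55),D(222,413)),at("scene",*C(253,52),.087),at("side",*D(222,413),.087))
print("ptr",at("scene",*C(207,175),.055),at("side",*D(115,410),.055))
s=lambda x,y:(x/1.4286,y/1.4286)
for n,p,z in(("other box",(203,237),.045),("mug",(275,355),.09),("rib",(435,290),.012),("bowl",(651,382),.06),("green",(347,205),.06)):print(n,at("scene",*s(*p),z))
E
```

```text
circle [0.6091 0.1566 0.03  ] [0.6084 0.1567 0.03  ]
scr/cor [ 0.5326 -0.0241  0.03  ]
scr/cor [ 0.7212 -0.0028  0.03  ]
scr/cor [0.6873 0.2951 0.03  ]
scr/cor [ 0.5309 -0.0403  0.03  ]
scr/cor [ 0.739  -0.0137  0.03  ]
scr/cor [0.6993 0.3136 0.03  ]
side [0.6908 0.2953 0.03  ]
side [0.5025 0.2745 0.03  ]
side [ 0.7239 -0.0041  0.03  ]
side [0.6948 0.3151 0.03  ]
side [0.4827 0.2913 0.03  ]
rim [0.6027 0.0307 0.085 ]
handle tip [ 0.4619 -0.034   0.08  ] root [0.5556 0.0104 0.08  ]
tab [0.6031 0.1844 0.2144] [0.5997 0.1817 0.211 ] [0.6066 0.1851 0.211 ]
box [ 0.6387 -0.3993  0.045 ]
box [ 0.6636 -0.2912  0.045 ]
box [ 0.4639 -0.2482  0.045 ]
box [ 0.4389 -0.3546  0.045 ]
box s [ 0.6573 -0.2978  0.045 ]
box s [ 0.6334 -0.3991  0.045 ]
box s [ 0.4409 -0.3554  0.045 ]
box s [ 0.457  -0.2455  0.045 ]
grip [ 0.4915 -0.3115  0.092 ] [ 0.4859 -0.3161  0.087 ] [ 0.495  -0.3171  0.087 ]
ptr [ 0.5796 -0.2994  0.055 ] [ 0.5794 -0.2999  0.055 ]
other box [ 0.5426 -0.5544  0.045 ]
mug [ 0.7299 -0.2184  0.09  ]
rib [ 0.4062 -0.0451  0.012 ]
bowl [0.4369 0.4066 0.06  ]
green [ 0.3195 -0.3134  0.06  ]
```

Candidates (800-wide scene view): the pan is either the steel one at (428,368) or the green one at (348,215), and I take the steel one. The control box is either (285,283), 0.64 m from the base, or (203,237), 0.78 m away, and I take the first. The close crops confirm both, showing a pointer beside the track. The mill origin comes out at (0.609,0.157) with a yaw of 7°. The pan is at (0.603,0.031) with its handle grip at (0.498,-0.017).

Emit:
{"fn": "arm_command", "kwargs": {"targets": [[0.374,0.52,0,0.0975],[0.374,0.52,0,0.0975],[0.374,0.52,0,0.0975],[0.374,0.52,0,0.0975],[0.374,0.52,0,0.0975],[0.374,0.52,0,0.0975],[0.374,0.52,0,0.0975],[0.374,0.52,0,0.0975]], "claw": 0.3}}

```text
time: 0.82
tool_pos: [0.3123, -0.2729, 0.2054]
ee_rot: [-3.141, -0.001, 0.434]
wrist_force: [-0.4, -0.7, -0.2]
width: 0.0657
finger_force: 0.0
```

Emit:
{"fn": "arm_command", "kwargs": {"targets": [[0.374,0.516,0,0],[0.374,0.516,0,0],[0.374,0.516,0,0],[0.374,0.516,0,0],[0.374,0.516,0,0],[0.374,0.516,0,0],[0.374,0.516,0,0],[0.374,0.516,0,0]]}}

```text
time: 1.48
tool_pos: [0.4994, -0.0144, 0.205]
ee_rot: [-3.141, -0.0, 0.435]
wrist_force: [-0.0, -0.4, 0.3]
width: 0.0657
finger_force: 0.0
```

Run:
```python
from h import *
import cv2
o=robot.get_obs();print(o['time'],o['tool_pos'],o['ee_rot'],o['width'])
a=robot.snapshot("wrist")[:,:,::-1]
cv2.imwrite("pics/w1.png",a)
```

```text
1.4833 [ 0.49938119 -0.0144121   0.20499348] [-3.14055402e+00 -3.40873402e-04  4.34896476e-01] 0.06573965337247487
```

View pics/w1.png

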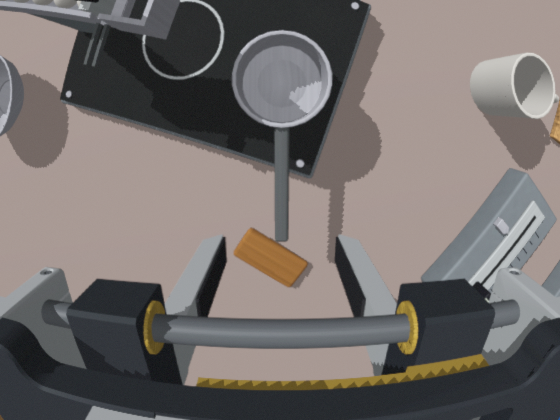

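The wrist view shows the handle running vertically at column 281, midway between the fingers, with its tip at row 240. It is aligned, so I descend and grip.

Emit:
{"fn": "arm_command", "kwargs": {"targets": [[0,-0.004,-0.07,0],[0,-0.004,-0.14,0],[0,-0.004,-0.2,0],[0,-0.004,-0.25,0],[0,-0.004,-0.28,0],[0,-0.004,-0.294,0],[0,-0.004,-0.294,0],[0,-0.004,-0.294,0]]}}

```text
time: 2.2
tool_pos: [0.4984, -0.02, 0.059]
ee_rot: [3.141, -0.0, 0.432]
wrist_force: [0.6, 0.1, -0.1]
width: 0.0658
finger_force: 0.0
```

Emit:
{"fn": "arm_command", "kwargs": {"targets": [[0,0,0,0],[0,0,0,0],[0,0,0,0],[0,0,0,0],[0,0,0,0],[0,0,0,0],[0,0,0,0],[0,0,0,0]], "claw": 1}}

```text
time: 2.87
tool_pos: [0.4981, -0.0197, 0.0585]
ee_rot: [-3.141, 0.0, 0.432]
wrist_force: [0.0, 0.7, 0.3]
width: 0.0159
finger_force: 0.2
```

Run:
```python
from h import *
import cv2
o=robot.get_obs();print(o['time'],o['tool_pos'],o['ee_rot'],o['width'],o['wrist_force'],o['finger_force'])
a=robot.snapshot("scene")[:,:,::-1]
c=lambda im,x,y,w,h,s:cv2.resize(im[y:y+h,x:x+w],None,fx=s,fy=s,interpolation=cv2.INTER_CUBIC)
cv2.imwrite("pics/s1.png",c(a,250,200,200,150,4))
```

```text
2.8667 [ 0.4980996  -0.01968784  0.05851587] [-3.14137505e+00  1.11003822e-04  4.32071873e-01] 0.015939775693444326 [0.04135923 0.7130356  0.30145502] 0.20610228180885315
```

Emit:
{"fn": "arm_command", "kwargs": {"targets": [[0,0,0,0],[0,0,0,0],[0,0,0,0],[0,0,0,0]]}}

```text
time: 3.25
tool_pos: [0.4981, -0.0196, 0.0585]
ee_rot: [-3.141, 0.0, 0.432]
wrist_force: [-1.1, 1.9, 0.5]
width: 0.0134
finger_force: 29.9
```

Emit:
{"fn": "arm_command", "kwargs": {"targets": [[0.001,0.015,0,0],[0.002,0.03,0,0],[0.003,0.05,0,0],[0.004,0.07,0,0],[0.005,0.09,0,0],[0.006,0.11,0,0],[0.007,0.13,0,0],[0.008,0.15,0,0]]}}

```text
time: 3.92
tool_pos: [0.5022, 0.0564, 0.0585]
ee_rot: [3.141, 0.0, 0.432]
wrist_force: [-0.7, -2.6, -1.5]
width: 0.0133
finger_force: 30.0
```

Emit:
{"fn": "arm_command", "kwargs": {"targets": [[0.001,0.02,0,0],[0.002,0.04,0,0],[0.003,0.06,0,0],[0.003,0.075,0,0],[0.003,0.09,0,0],[0.003,0.101,0,0],[0.003,0.101,0,0],[0.003,0.101,0,0]]}}

```text
time: 4.58
tool_pos: [0.5039, 0.1065, 0.0585]
ee_rot: [-3.141, -0.001, 0.433]
wrist_force: [-0.0, 1.6, -0.2]
width: 0.0133
finger_force: 29.9
```

Run:
```python
from h import *
import cv2
o=robot.get_obs();print(o['time'],o['tool_pos'],o['ee_rot'],o['width'],o['wrist_force'],o['finger_force'])
c=lambda im,x,y,w,h,s:cv2.resize(im[y:y+h,x:x+w],None,fx=s,fy=s,interpolation=cv2.INTER_CUBIC)
a=robot.snapshot("scene")[:,:,::-1];b=robot.snapshot("side")[:,:,::-1]
# overlay predicted pan rim (outer) at target, z=.085
for n,im in(("scene",a),("side",b)):
    im[:]=im
A=c(a,300,220,100,100,4);B=c(b,150,220,100,100,4)
for n,im,x,y in(("scene",A,300,220),("side",B,150,220)):
    im=im
    for t in np.linspace(0,6.28,60):
        u=proj(n,[.6087+.046*np.cos(t),.1567+.046*np.sin(t),.085])
        q=(u-[x,y]+.375)*4
        cv2.circle(im,(int(q[0]),int(q[1])),1,(0,0,255),-1)
cv2.imwrite("pics/s2.png",np.hstack([A,B]))
```

```text
4.5833 [0.50388294 0.10651407 0.05850615] [-3.14084647e+00 -9.54363792e-04  4.32952179e-01] 0.013319246798631874 [-0.00777509  1.62641381 -0.17281671] 29.91010844707489
```

View pics/s2.png

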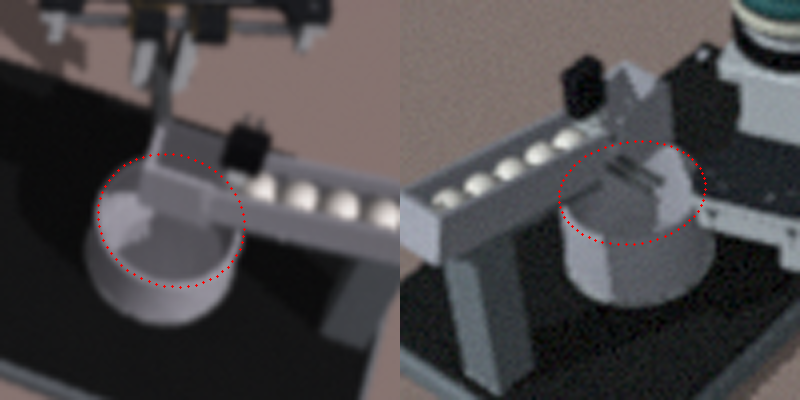

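The red ellipse marks the target rim. The actual rim sits about 7 px left of it in the scene view and about 5 px right in the side view, which puts the pan about 5 mm short along y. I'll nudge it, release and lift.

Emit:
{"fn": "arm_command", "kwargs": {"targets": [[0,0.003,0,0],[0,0.006,0,0],[0,0.009,0,0],[0,0.009,0,0],[0,0.009,0,0]]}}

```text
time: 5.1
tool_pos: [0.5037, 0.1099, 0.0585]
ee_rot: [3.141, 0.0, 0.432]
wrist_force: [-1.3, -2.2, 0.8]
width: 0.0132
finger_force: 30.0
```

Emit:
{"fn": "arm_command", "kwargs": {"targets": [[0,0,0,0],[0,0,0,0],[0,0,0,0],[0,0,0,0],[0,0,0,0]], "claw": 0.5}}

```text
time: 5.52
tool_pos: [0.5037, 0.1103, 0.0585]
ee_rot: [-3.141, -0.0, 0.432]
wrist_force: [0.4, -0.6, 0.1]
width: 0.0437
finger_force: 0.0
```

Emit:
{"fn": "arm_command", "kwargs": {"targets": [[0,0,0.04,0],[0,0,0.1,0],[0,0,0.18,0],[0,0,0.26,0],[0,0,0.34,0],[0,0,0.42,0],[0,0,0.46,0],[0,0,0.46,0]]}}

```text
time: 6.18
tool_pos: [0.5059, 0.1105, 0.2956]
ee_rot: [3.138, -0.012, 0.432]
wrist_force: [0.7, 0.0, -0.2]
width: 0.0469
finger_force: 0.0
```

Run:
```python
from h import *
import cv2
o=robot.get_obs();print(o['time'],o['tool_pos'],o['ee_rot'],o['width'],o['wrist_force'],o['finger_force'])
c=lambda im,x,y,w,h,s:cv2.resize(im[y:y+h,x:x+w],None,fx=s,fy=s,interpolation=cv2.INTER_CUBIC)
a=robot.snapshot("scene")[:,:,::-1];b=robot.snapshot("side")[:,:,::-1]
A=c(a,300,220,100,100,4);B=c(b,150,220,100,100,4)
yaw=np.radians(7);R=np.array([[np.cos(yaw),-np.sin(yaw)],[np.sin(yaw),np.cos(yaw)]])
for n,im,x,y in(("scene",A,300,220),("side",B,150,220)):
    def dot(p,col):
        q=(proj(n,p)-[x,y]+.375)*4;cv2.circle(im,(int(q[0]),int(q[1])),1,col,-1)
    for t in np.linspace(0,6.28,40): dot([.6087+.046*np.cos(t),.1567+.046*np.sin(t),.085],(0,0,255))
    for sx in(-1,1):
        for sy in(-1,1):
            w=np.array([.6087,.1567])+R@np.array([sx*.007,.03+sy*.012]); dot([*w,.211],(0,255,0))
cv2.imwrite("pics/s3.png",np.hstack([A,B]))
```

```text
6.1833 [0.50592236 0.11053223 0.29560041] [ 3.13760448 -0.01203635  0.43220753] 0.04691584814767138 [ 0.73097773  0.03458823 -0.22431524] 0.0
```

View pics/s3.png

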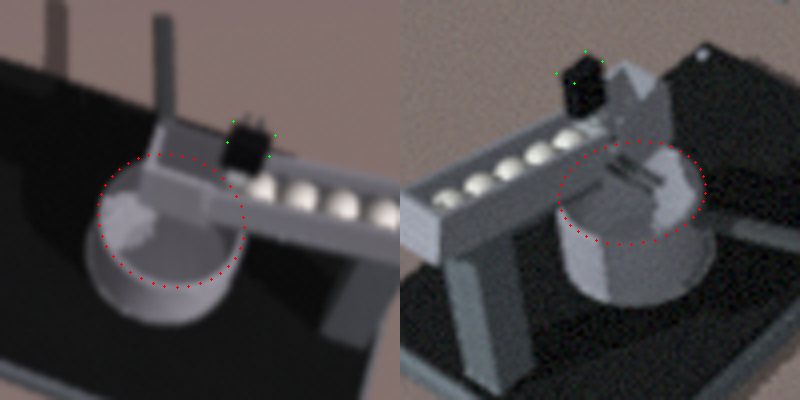

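The pan stands under the spout, with its rim within a few mm of the target ellipse. The predicted tab corners match the black tab at (247,145) in the scene view and (583,70) in the side view. Next I move to the gate.

Emit:
{"fn": "arm_command", "kwargs": {"targets": [[0.05,0.04,0,0.06],[0.1,0.08,0,0.12],[0.15,0.12,0,0.18],[0.202,0.152,0,0.24],[0.202,0.152,0,0.3],[0.202,0.152,0,0.36],[0.202,0.152,0,0.42],[0.202,0.152,0,0.48]]}}

```text
time: 6.95
tool_pos: [0.604, 0.1862, 0.2842]
ee_rot: [-3.135, 0.002, 1.438]
wrist_force: [-0.4, -0.2, 0.3]
width: 0.0467
finger_force: 0.0
```

Emit:
{"fn": "arm_command", "kwargs": {"targets": [[0,0,0,0.06],[0,0,0,0.12],[0,0,0,0.122],[0,0,0,0.122],[0,0,0,0.122]]}}

```text
time: 7.37
tool_pos: [0.6042, 0.1861, 0.2867]
ee_rot: [-3.139, 0.0, 1.685]
wrist_force: [-0.7, -0.6, -0.8]
width: 0.047
finger_force: 0.0
```

Run:
```python
from h import *
import cv2
o=robot.get_obs();print(o['time'],o['tool_pos'],o['ee_rot'],o['joint_positions'])
a=robot.snapshot("wrist")[:,:,::-1]
cv2.imwrite("pics/w2.png",a)
```

```text
7.3667 [0.60424508 0.18610091 0.28667057] [-3.13861103e+00  2.89224952e-04  1.68495537e+00] [ 2.09132003e-01  2.79095191e-01  9.88586903e-01 -5.42440101e-06
  1.87690618e+00  9.49717676e-02]
```

View pics/w2.png

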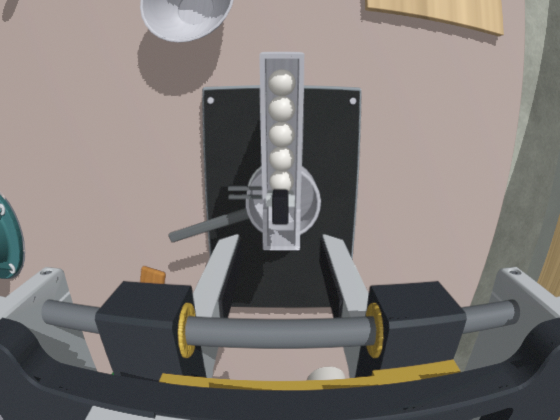

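The wrist view shows the black tab at (281,207), centred between the fingers, and the chute square to the tool. I descend, grip, and slide the gate open.

Emit:
{"fn": "arm_command", "kwargs": {"targets": [[0,0,-0.05,0],[0,0,-0.1,0],[0,0,-0.15,0],[0,0,-0.19,0],[0,0,-0.205,0],[0,0,-0.205,0],[0,0,-0.205,0]]}}

```text
time: 8.0
tool_pos: [0.6048, 0.1862, 0.1864]
ee_rot: [3.141, -0.0, 1.687]
wrist_force: [0.8, 0.1, 0.6]
width: 0.047
finger_force: 0.0
```

Emit:
{"fn": "arm_command", "kwargs": {"targets": [[0,0,0,0],[0,0,0,0],[0,0,0,0],[0,0,0,0],[0,0,0,0],[0,0,0,0],[0,0,0,0],[0,0,0,0]], "claw": 1}}

```text
time: 8.67
tool_pos: [0.6046, 0.1862, 0.1866]
ee_rot: [3.141, -0.0, 1.687]
wrist_force: [-1.4, 0.0, 2.6]
width: 0.0138
finger_force: 30.0
```

Emit:
{"fn": "arm_command", "kwargs": {"targets": [[-0.01,-0.001,0,0],[-0.02,-0.002,0,0],[-0.03,-0.004,0,0],[-0.042,-0.005,0,0],[-0.055,-0.007,0,0],[-0.065,-0.008,0,0],[-0.073,-0.009,0,0],[-0.073,-0.009,0,0]]}}

```text
time: 9.33
tool_pos: [0.567, 0.182, 0.1866]
ee_rot: [-3.141, -0.001, 1.688]
wrist_force: [-1.5, 2.3, 5.6]
width: 0.0134
finger_force: 30.0
```

Emit:
{"fn": "arm_command", "kwargs": {"targets": [[0,0,0,0],[0,0,0,0],[0,0,0,0],[0,0,0,0],[0,0,0,0],[0,0,0,0],[0,0,0,0],[0,0,0,0]]}}

```text
time: 10.0
tool_pos: [0.5675, 0.182, 0.1865]
ee_rot: [-3.14, -0.001, 1.688]
wrist_force: [-0.8, 2.3, 5.8]
width: 0.0139
finger_force: 30.0
```

Emit:
{"fn": "arm_command", "kwargs": {"targets": [[0,0,0,0],[0,0,0,0],[0,0,0,0],[0,0,0,0],[0,0,0,0],[0,0,0,0],[0,0,0,0],[0,0,0,0]]}}

```text
time: 10.67
tool_pos: [0.5675, 0.182, 0.1865]
ee_rot: [-3.14, -0.001, 1.688]
wrist_force: [-1.8, 1.3, 6.0]
width: 0.0138
finger_force: 30.0
```

Run:
```python
from h import *
import cv2
o=robot.get_obs();print(o['time'],o['tool_pos'],o['wrist_force'])
c=lambda im,x,y,w,h,s:cv2.resize(im[y:y+h,x:x+w],None,fx=s,fy=s,interpolation=cv2.INTER_CUBIC)
a=robot.snapshot("scene")[:,:,::-1];b=robot.snapshot("side")[:,:,::-1]
cv2.imwrite("pics/s4.png",np.hstack([c(a,310,220,130,130,3),c(b,130,200,130,130,3)]))
```

```text
10.6667 [0.56750388 0.18201938 0.18654894] [-1.80624668  1.31226591  6.00094317]
```

View pics/s4.png

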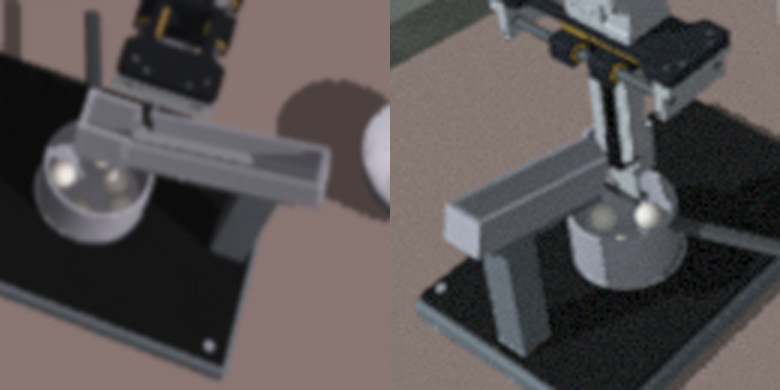

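The chute is empty and the balls are in the pan, with white balls visible inside it at (65,175) and (113,180); none lie outside. I shut the gate, release and lift.

Emit:
{"fn": "arm_command", "kwargs": {"targets": [[0.012,0.001,0,0],[0.024,0.003,0,0],[0.036,0.005,0,0],[0.048,0.006,0,0],[0.06,0.007,0,0],[0.07,0.008,0,0],[0.075,0.009,0,0],[0.075,0.009,0,0]]}}

```text
time: 11.43
tool_pos: [0.6047, 0.1862, 0.1865]
ee_rot: [-3.138, -0.0, 1.688]
wrist_force: [-3.9, 0.9, 7.9]
width: 0.0137
finger_force: 30.0
```

Emit:
{"fn": "arm_command", "kwargs": {"targets": [[0,0,0,0],[0,0,0,0],[0,0,0,0],[0,0,0,0],[0,0,0,0]], "claw": 0.4}}

```text
time: 11.85
tool_pos: [0.6054, 0.1859, 0.1851]
ee_rot: [-3.14, 0.0, 1.687]
wrist_force: [-0.8, -0.5, 0.4]
width: 0.0437
finger_force: 0.0
```

Emit:
{"fn": "arm_command", "kwargs": {"targets": [[0,0,0.04,0],[0,0,0.1,0],[0,0,0.16,0],[0,0,0.2,0],[0,0,0.2,0]]}}

```text
time: 12.27
tool_pos: [0.6074, 0.1865, 0.2922]
ee_rot: [3.131, -0.001, 1.687]
wrist_force: [0.3, 0.0, 0.7]
width: 0.0563
finger_force: 0.0
```

Run:
```python
from h import *
import cv2
c=lambda im,x,y,w,h,s:cv2.resize(im[y:y+h,x:x+w],None,fx=s,fy=s,interpolation=cv2.INTER_CUBIC)
w=robot.snapshot("wrist")[:,:,::-1]
cv2.imwrite("pics/w3.png",c(w,180,20,200,280,2))
```

```text
(no output)
```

View pics/w3.png

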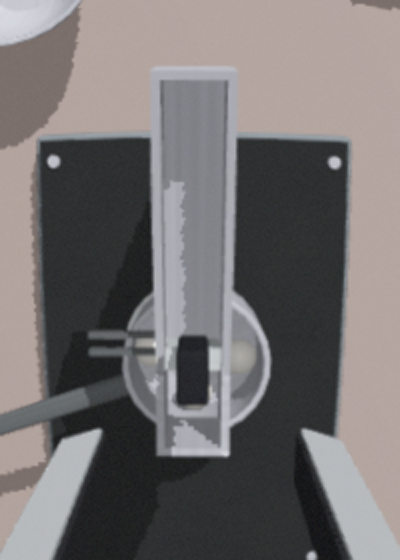

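Gate tab is back at its shut position, the chute is empty, and the balls are in the pan. Now to the fader.

Emit:
{"fn": "arm_command", "kwargs": {"targets": [[-0.112,-0.5,0,-0.082],[-0.112,-0.5,0,-0.082],[-0.112,-0.5,0,-0.082],[-0.112,-0.5,0,-0.082],[-0.112,-0.5,0,-0.082],[-0.112,-0.5,0,-0.082],[-0.112,-0.5,0,-0.082],[-0.112,-0.5,0,-0.082]]}}

```text
time: 12.98
tool_pos: [0.5484, -0.0662, 0.2834]
ee_rot: [-3.138, -0.0, 1.511]
wrist_force: [-0.6, 1.1, 0.4]
width: 0.0565
finger_force: 0.0
```

Emit:
{"fn": "arm_command", "kwargs": {"targets": [[-0.112,-0.5,-0.17,-0.082],[-0.112,-0.5,-0.17,-0.082],[-0.112,-0.5,-0.17,-0.082],[-0.112,-0.5,-0.17,-0.082],[-0.112,-0.5,-0.17,-0.082],[-0.112,-0.5,-0.17,-0.082],[-0.112,-0.5,-0.17,-0.082],[-0.112,-0.5,-0.17,-0.082]]}}

```text
time: 13.65
tool_pos: [0.492, -0.3152, 0.196]
ee_rot: [-3.135, -0.002, 1.341]
wrist_force: [0.1, 0.5, -0.6]
width: 0.0568
finger_force: 0.0
```

Emit:
{"fn": "arm_command", "kwargs": {"targets": [[0,0,0,0],[0,0,0,0],[0,0,0,0]]}}

```text
time: 13.9
tool_pos: [0.4948, -0.3119, 0.2015]
ee_rot: [3.141, -0.0, 1.347]
wrist_force: [-0.1, -0.8, 0.2]
width: 0.0566
finger_force: 0.0
```

```bash
cat >> h.py <<'E'
from scipy.spatial.transform import Rotation as Rt
def wproj(P,o):
    i=robot.camera_info("wrist");T=np.array(i['T_tool_cam']);f=210/np.tan(np.radians(i['vfov']/2))
    W=np.eye(4);W[:3,:3]=Rt.from_euler('xyz',o['ee_rot']).as_matrix();W[:3,3]=o['tool_pos']
    q=np.linalg.inv(W@T)@np.append(P,1);x,y,z=q[0],-q[1],-q[2];r=np.hypot(x,y);th=np.arctan2(r,z)
    return np.array([i['cx']+f*th*x/r,i['cy']+f*th*y/r])
E
python3 - <<'E'
from h import *
import cv2
o=robot.get_obs();print(o['time'],o['tool_pos'],o['ee_rot'])
w=robot.snapshot("wrist");cv2.imwrite("pics/w4.png",w[:,:,::-1]);np.savez("w4",p=o['tool_pos'],r=o['ee_rot'])
# rectify horizontal planes into box frame, 1 mm/px; print coarse profile
c=np.array([.549,-.324]);a=np.radians(-13);ex=np.array([np.cos(a),np.sin(a)]);ey=np.array([-ex[1],ex[0]])
def plane(z,xs,ys):
    m=np.array([[wproj([*(c+ex*x+ey*y),z],o) for x in xs] for y in ys],np.float32)
    return cv2.remap(cv2.cvtColor(w,cv2.COLOR_RGB2GRAY),m[...,0],m[...,1],cv2.INTER_LINEAR)
P=plane(.055,np.arange(0,.05,.002),np.arange(.05,.016,-.002));print("pointer z.055 rows y50..18 cols x0..48");print(P)
G=plane(.087,np.arange(-.08,-.036,.002),np.arange(.02,-.022,-.004));print("grip z.087 cols x-80..");print(G)
E
```

```text
13.9 [ 0.49482516 -0.31193866  0.20146335] [ 3.14061822e+00 -3.38546190e-04  1.34686348e+00]
pointer z.055 rows y50..18 cols x0..48
[[135 135 133 134 135 135 135 134 135 140 142 144 145 147 141 135 134 134
  133 134 134 135 135 135 135]
 [127 126 125 125 126 127 126 124  98 146 170 173 174 174 169 124 125 125
  125 127 127 126 126 127 127]
 [123 122 122 123 123 125 124 123  90 152 168 172 174 174 170 129 123 125
  124 124 123 124 124 124 126]
 [122 122 122 122 124 124 124 122  89 153 169 172 173 173 174 135 123 124
  124 124 124 124 125 125 125]
 [122 122 122 123 123 124 123 104  82 154 168 170 172 172 167 131 124 125
  124 125 124 125 125 124 126]
 [123 123 123 124 125 124 123  97  81 149 167 171 173 173 167 133 123 125
  125 125 125 125 125 125 125]
 [123 123 122 124 124 124 124  98  81 147 167 170 172 173 167 128 123 124
  125 125 126 126 125 125 125]
 [123 122 122 124 124 124 123 102  82 145 167 174 185 177 168 128 124 124
  125 125 126 124 123 126 125]
 [123 123 123 123 124 124 124 105  84 145 173 182 188 191 170 123 124 124
  124 124 125 123 123 124 125]
 [123 123 123 123 122 1
[... 1164 characters left out ...]
4  39  32  36  32  83  91  93
   92  93  91  92]
 [175 175 176 175 160  53  30  33  33  95 173  40  32  32  29  57  64  65
   68  68  68  68]
 [172 173 173 173 170 105  29  32  32  98 173  38  33  31  37 150 172 172
  172 172 172 173]
 [177 177 178 176 174  98  31  31  31  98 173  37  32  31  42 153 177 177
  177 177 177 177]
 [175 175 175 174 170  75  31  31  31  99 171  38  32  32  41 149 174 173
  174 173 174 172]
 [ 93  95  97  98  96  53  30  31  31  99 171  38  32  30  32  83  98  97
   97  98  97  98]
 [121 114  99 114 113  79  59  53  55  94 144  57  55  55  83 115 116 119
  114  97 105 114]
 [123 122 122 121 119  84  81  81  81  79  49  80  83  83 106 121  99 100
  120 120 121 121]]
```

Emit:
{"fn": "arm_command", "kwargs": {"targets": [[-0.01,0.002,-0.07,0],[-0.01,0.002,-0.14,0],[-0.01,0.002,-0.2,0],[-0.01,0.002,-0.25,0],[-0.01,0.002,-0.275,0],[-0.01,0.002,-0.282,0],[-0.01,0.002,-0.282,0],[-0.01,0.002,-0.282,0]]}}

```text
time: 14.62
tool_pos: [0.49, -0.3132, 0.0621]
ee_rot: [3.138, 0.001, 1.345]
wrist_force: [-0.2, -0.2, 0.7]
width: 0.0564
finger_force: 0.0
```

Emit:
{"fn": "arm_command", "kwargs": {"targets": [[0,0,0,0],[0,0,0,0],[0,0,0,0],[0,0,0,0],[0,0,0,0],[0,0,0,0],[0,0,0,0],[0,0,0,0]], "claw": 1}}

```text
time: 15.28
tool_pos: [0.489, -0.313, 0.0603]
ee_rot: [3.141, 0.0, 1.344]
wrist_force: [0.0, -0.6, 0.3]
width: 0.0193
finger_force: 30.0
```

Emit:
{"fn": "arm_command", "kwargs": {"targets": [[0.015,-0.0035,0,0],[0.035,-0.008,0,0],[0.055,-0.0125,0,0],[0.075,-0.017,0,0],[0.095,-0.022,0,0],[0.115,-0.0265,0,0],[0.135,-0.031,0,0],[0.15,-0.0345,0,0]]}}

```text
time: 15.95
tool_pos: [0.5644, -0.3305, 0.0602]
ee_rot: [-3.141, 0.001, 1.344]
wrist_force: [-2.0, 0.3, 4.0]
width: 0.0197
finger_force: 30.0
```

Emit:
{"fn": "arm_command", "kwargs": {"targets": [[0.008,-0.002,0,0],[0.015,-0.0035,0,0],[0.015,-0.0035,0,0],[0.015,-0.0035,0,0]]}}

```text
time: 16.28
tool_pos: [0.572, -0.3323, 0.0603]
ee_rot: [3.139, 0.001, 1.344]
wrist_force: [1.5, -1.5, 1.6]
width: 0.0194
finger_force: 30.0
```

Emit:
{"fn": "arm_command", "kwargs": {"targets": [[0,0,0,0],[0,0,0,0],[0,0,0,0],[0,0,0,0],[0,0,0,0]], "claw": 0.4}}

```text
time: 16.7
tool_pos: [0.5709, -0.3315, 0.0596]
ee_rot: [-3.141, -0.0, 1.344]
wrist_force: [0.2, -0.6, -0.9]
width: 0.0496
finger_force: 0.0
```

Emit:
{"fn": "arm_command", "kwargs": {"targets": [[0,0,0.05,0],[0,0,0.12,0],[0,0,0.2,0],[0,0,0.28,0],[0,0,0.3,0],[0,0,0.3,0],[0,0,0.3,0],[0,0,0.3,0]]}}

```text
time: 17.37
tool_pos: [0.5703, -0.3312, 0.2069]
ee_rot: [-3.137, -0.002, 1.344]
wrist_force: [-0.1, -0.9, -0.1]
width: 0.0563
finger_force: 0.0
```

Run:
```python
from h import *
import cv2
o=robot.get_obs();print(o['time'],o['tool_pos'],o['ee_rot'])
w=robot.snapshot("wrist");s=robot.snapshot("scene")
c=np.array([.549,-.324]);a=np.radians(-13);ex=np.array([np.cos(a),np.sin(a)]);ey=np.array([-ex[1],ex[0]])
def plane(im,pr,z,xs,ys):
    m=np.array([[pr([*(c+ex*x+ey*y),z]) for x in xs] for y in ys],np.float32)
    return cv2.remap(cv2.cvtColor(im,cv2.COLOR_RGB2GRAY),m[...,0],m[...,1],cv2.INTER_LINEAR)
xs=np.arange(.004,.046,.002)
for n,im,pr in(("wrist",w,lambda p:wproj(p,o)),("scene",s,lambda p:proj("scene",p))):
    print(n,(xs*1000).round());print(plane(im,pr,.055,xs,np.arange(.038,.022,-.004)));print(plane(im,pr,.087,xs,np.arange(.012,-.013,-.008)))
# pan: ball-like bright blobs & movement vs last scene crop of pan region
p=cv2.imread("pics/scene0.png")
for nm,x,y,ww,h in(("mug",170,235,50,50),("rib",285,190,40,30),("bowl",425,250,65,55)):
    print(nm,np.abs(s[y:y+h,x:x+ww,::-1].astype(int)-p[y:y+h,x:x+ww]).mean())
```

```text
17.3667 [ 0.57029388 -0.33118842  0.20694465] [-3.13728029e+00 -1.78327818e-03  1.34403522e+00]
wrist [ 4.  6.  8. 10. 12. 14. 16. 18. 20. 22. 24. 26. 28. 30. 32. 34. 36. 38.
 40. 42. 44.]
[[121 122 122 123 123 122 107 138 167 170 172 172 170 122 124 124 123 125
  125 125 125]
 [123 122 121 123 123 123 121 138 166 172 181 169 169 120 123 123 124 124
  124 123 124]
 [123 122 121 122 123 124 122 127 165 165 166 166 153 124 122 121 122 121
  123 124 123]
 [124 124 123 121 122 122 117  85  85 125 148  92  98 123 122 122 120 122
  120 122 122]]
[[175 176 176 176 176 167  57  30  30  30  31  32  29  30  32 127 178 177
  178 178 179]
 [ 51  53  50  52  49  47  27  30  33  41 153  97  32  29  29  34  52  53
   51  51  52]
 [176 176 176 176 173 137  31  31  33  43 152  99  31  31  30  92 175 176
  177 177 177]
 [107 106 105 106 105  85  34  30  30  41 152 101  31  31  30  60 110 110
  111 113 113]]
scene [ 4.  6.  8. 10. 12. 14. 16. 18. 20. 22. 24. 26. 28. 30. 32. 34. 36. 38.
 40. 42. 44.]
[[ 94  94  95  94  94  97 103 116 131 144 152 155 148 134 115 101  94  95
   95  95  96]
 [ 94  94  94  94  94  96 102 115 131 144 156 157 154 140 118 103  96  94
   94  94  94]
 [ 94  94  95  95  95  96 102 112 128 141 148 147 138 120 102  93  91  93
   94  94  94]
 [ 99  99  99 101 100 101 103 109 121 127 129 123 106  91  85  87  94  98
   99  98  98]]
[[148 149 150 149 149 143 130 112  73  44  31  23  22  21  17  16  15  13
   11  15  29]
 [141 143 145 150 141 132 102  68  54  53  69  73  57  39  24  16  13  11
   13  23  46]
 [ 86  88  91  91  87  75  59  46  42  50  62  64  52  35  22  16  13  14
   21  31  40]
 [ 83  88  91  91  88  81  67  51  46  59  72  71  59  40  27  22  26  34
   41  45  47]]
mug 8.464
rib 9.912222222222223
bowl 7.588531468531468
```

```bash
python3 -c "
from bench import robot
print(robot.close_job())"
```

```text
the job is handed in; nothing more can be done
None
```

I handed the job in at about 17 s of the 56 s. The pan stands under the spout and the chute has emptied into it, though I did not count all five balls in the pan. The gate is shut, the fader line measures about 1 mm from the pointer, and the arm never went near the mug, rib or bowl.

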